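# Open the drive tray and hold the belt tensioner back

## Robot

A 7-joint arm with a two-finger parallel gripper is mounted at the origin on a cart in front of the work surface, level with it; the furniture and walls round the work are solid. World frame = base frame: x ahead of the robot, y to its left, z up, the work surface at z = 0. Lengths are in m, angles in rad, forces in N, time in s.
With the tool pointing down it reaches from about 0.425 to 0.875 m from the base axis. Payload 8.4 kg.
Tool frame: the origin (TCP) lies midway between the tips of the shut fingers; the grasp point (between the pads) lies 19 mm behind it; z points along the fingers, y is the line along which they close (so a half turn about z gives the same grasp; the last joint's range is limited). The gripper opens to 85 mm and grips with 20 to 120 N. Pads are 22 mm wide; open, the fingers measure 114 mm over their backs; the gripper's body (76 mm by 85 mm) begins 54 mm behind the grasp point. The pads swing forward as they close: fully open they stand 13 mm farther back than shut.
Start: joints at [-1.307, 0.333, 0.04, 1.465, -0.013, 1.343, -0.059], TCP at [0.231, 0.608, 0.231] pointing down, gripper open.
Joint ranges: [-2.58, 2.58], [-0.38, 2.09], [-1.3, 1.39], [0.25, 2.4], [-1.5, 4.64], [0.08, 2.09], [-2.65, 2.65]. Speed limits (rad/s): [2.22, 2.22, 2.79, 2.79, 3.14, 3.14, 3.14].

## Interface

Orientations are given as a unit quaternion [w, x, y, z].
In Python, from bench import env, cams, models gives the robot as it stands.
- The arm moves only by the tool move_arm, never from a script. Its arguments are lists of equal length, an entry for each row: "dp": the shift along the tool's x, y, z in m, a list of three; "roll": the turn about the tool's z in rad; "hand": the closure in counts, from 0 (fully open) to 255 (shut). In form: {"dp": [[x, y, z], ...], "roll": [roll, ...], "hand": [hand, ...]}. A call has 1 to 8 rows; each row is the pose to reach, as a shift and turn from the pose commanded when the call began, along the tool's axes at that moment; what a row does not reach only later rows make up. A row lasts 1/12 s, in which the tool goes at most 41.7 mm and 7.16 degrees, less where a joint would pass 70% of its speed; a pose out of reach is approached as far as the arm can. A call with a gripper value outside its range is refused whole. The fingers move at their own pace and stop on an object; the grip force is fixed at half the most. Time passes only in rows, so rows that repeat a pose let the fingers close. It gives the time, the measured TCP pose, the force, the opening and the grip force at its end, in the units of the state.
- env.state(): the state, without advancing time (a new reading comes with each control period).
- cams.read_camera(name): name is "scene" or "top"; returns (picture, depth): 420x560x3 uint8, red, green, blue; 420x560 float32, m along the optical axis (not along the pixel's ray), 0 where there is no reading.
- cams.camera_params(name): a dict with "fx", "fy", "cx", "cy" (pixels), "cam_to_world" (4x4, takes a point from camera to world coordinates). Camera axes: x right, y down, z forward; pixel columns grow to the right and rows downward; lengths in m; the calibration is good to about 2 mm. A picture is of the moment at which its call begins. camera_params takes no time and is no camera call.
- env.finish_job(): hands the job in; it is judged then, once.
Trained networks look in the newest picture that a camera, given by its name, has taken for a name from the list of things; names that differ only in an ending like _2 or _b are one class to them, and where a whole thing is asked for, a point or a joint stands for the part that bears it (a point fixed in the world has none). Each returns a list of dicts, best first, with "conf" (0 to 1); they miss things now and then, are a little off and sometimes report something else, mostly with a low value. They report only what shows in the picture. A call takes as long as a camera call.
- models.look_for(camera, query): "location" ([row, column] as shares, 0 to 1, of the picture: columns of its width, rows of its height, amid what is visible of it).
The state is a dict: "time": time; "q": joint angles; "joint_vel": joint speeds; "tau": joint torques, N m; "ee_pos": TCP position; "tool_rot": TCP orientation; "contact_force": force on the tool from outside, world axes, zero at the start; "wrist_torque": the same for the moment, N m; "opening": opening from 0.0 (shut) to 1.0 (fully open); "gripper_force": force on a finger pad.
Only numpy, scipy, OpenCV 4.12 (cv2) and the standard library are available. Lean on these libraries where they do the work, as an engineer would, in place of code of your own. Each camera call takes 0.05 s, during which the arm holds its last target. There are 200 camera calls.

## Task

I want to slip a new belt on: pull the tray of the grey belt drive unit all the way out, then push the idler roller of the sprung tensioner arm to the left (as seen from the unit's front) until the arm has clicked past its ratchet pawl, and hold it there. The program finishes while your fingers still hold the roller back against its spring, with the tray out; leave the tools and parts lying about where they are.

Things in the scene. Friction and masses are not known exactly. Their poses are not given: they have to be found in the camera images.
- drive_unit: Grey sheet-metal housing fixed to the bench, 200 deep (x) x 220 wide (y) x 110 mm high, open at the front, a round motor behind. Origin: centre of its underside, on the bench. +x points from front to back, +y to the left as seen from the front, z up. The tensioner sits on the tray in its front opening, and lies uncovered between housing and tray front once the tray is out.
- tray (a joint): How far the tray is pulled out along the unit's -x, in m: 0 shut, 0.14 at the stop. Slides stiffly (about 6 N), stays where left. Its front panel is 8 mm thick, reaches 102 mm above the bench and when fully out stands 141 mm before the housing. Its side walls, 95 mm either side of the middle line, reach only 46 mm above the bench.
- tray_handle (a point): Middle of the tray's bar handle: a level round bar 10 mm thick, 100 mm long along the unit's y, 80 mm above the bench, with 38 mm clear between it and the tray's front panel, free above and below. Moves with the tray.
- pivot (a point): Point on the tensioner arm's upright pivot axis, 50 mm above the bench; moves with the tray. The roller's axis is 65 mm from it: with the arm at value a it lies at pivot + 0.065 m * (-cos(a - 0.45), sin(a - 0.45)) in the unit's x, y.
- tension_arm (a joint): Angle of the arm in rad: 0 at rest, 0.9 at its end stop; grows as the roller is pushed to the unit's +y. A spring pushes it back: 5 N at the roller at rest, 12 N at the end stop. A sprung pawl on the tray rides over one tooth of the arm between 0.3 and 0.6 (2 to 4 N more at the roller) and clicks over; this does not lock it: let go, the arm swings back to 0.
- idler: Plain aluminium idler roller, upright on the arm's free end: 28 mm across (33 mm at its end flanges), 44 mm tall, from 46 to 90 mm above the bench. Origin: its centre; turns freely about its upright axis. Under the housing until the tray is out. At rest it has 65 mm free on its -y side up to the tray wall, and through its whole swing 24 mm or more to the tray's front panel.
- pulley_top (a point): Top centre of the fixed pulley on the tray, 48 mm across, 66 mm above the bench; an obstacle behind and to the -y side of the roller. Moves with the tray.
- bearing: ball bearing, 47 mm across, 14 mm high, on top of the housing. Loose; to be left alone. Origin: centre of its underside.
- soapstone: thin marker, 135 x 12 x 8 mm, on top of the housing. Loose; to be left alone. Origin: centre of its underside.
- cold_chisel: blue cold chisel, 170 x 20 x 16 mm, on the bench just right of the housing. Loose; to be left alone. Origin: centre of its underside.
- spanner_17: combination spanner, 219 x 36 x 8 mm, on the bench just left of the housing. Loose; to be left alone. Origin: centre of its underside.
- adjustable: adjustable spanner, 227 x 50 x 11 mm, on the bench near its front edge. Loose; to be left alone. Origin: centre of its underside.

How it is judged:
By the outcome, as a careful person would: the job done as asked, in the order asked, and still so for the second after the job is handed in, while the arm keeps its last pose, push and grip.
It also fails if it takes over 38 s, if anything falls off the work surface, if the arm or the gripper's body presses on something with over 40 N, if the wrist force passes 120 N, or if a joint passes its speed limit or range.

## Working session

There is one attempt and no reset: what is moved stays moved. The work goes in short steps, Python scripts to look and compute and a tool call to move; the robot and the scene stay as the last step left them, time stands still between calls to the robot, and variables do not carry over. Pictures are saved under pics/ and viewed, at most 10 in all, crops included, and the job is handed in when it is done.

Besides the shell and the picture viewer there is one more tool, called after "Emit:" in YAML: its name, and indented under it one key for each argument. move_arm: Moves the arm, as the interface text tells. Its arguments: {"type":"object","properties":{"dp":{"type":"array"},"roll":{"type":"array"},"hand":{"type":"array"}},"required":["dp","roll","hand"]}

```bash
mkdir -p pics
cat > h.py <<'E'
import numpy as np, cv2
from bench import env, cams, models
def pts(cam, depth):
    p=cams.camera_params(cam); T=np.array(p["cam_to_world"])
    v,u=np.mgrid[0:depth.shape[0],0:depth.shape[1]]
    P=np.stack([(u-p["cx"])/p["fx"]*depth,(v-p["cy"])/p["fy"]*depth,depth],-1)
    W=P@T[:3,:3].T+T[:3,3]; W[depth<=0]=np.nan; return W
def find(cam,q,W):
    for d in models.look_for(cam,q)[:2]:
        r,c=int(d["location"][0]*420),int(d["location"][1]*560)
        print(cam,q,round(d["conf"],2),(r,c),np.round(W[min(r,419),min(c,559)],3))
E
python3 - <<'E'
from h import *
for c in ["scene","top"]:
    im,d=cams.read_camera(c); cv2.imwrite(f"pics/{c}0.png",im[...,::-1]); W=pts(c,d); np.save(f"{c}0.npy",W)
    for q in ["drive_unit","tray_handle","bearing","adjustable"]: find(c,q,W)
s=env.state(); print({k:np.round(v,3) for k,v in s.items()})
E
```

```text
scene drive_unit 0.74 (205, 202) [ 0.668 -0.115  0.11 ]
scene tray_handle 0.69 (230, 241) [ 0.586 -0.121  0.082]
scene adjustable 0.55 (263, 387) [ 0.329 -0.243  0.012]
top drive_unit 0.62 (159, 272) [ 0.681 -0.151  0.112]
top tray_handle 0.8 (201, 266) [ 0.586 -0.136  0.091]
top tray_handle 0.44 (150, 298) [ 0.703 -0.211  0.108]
top bearing 0.86 (150, 296) [ 0.703 -0.207  0.109]
top adjustable 0.63 (310, 319) [ 0.333 -0.261  0.012]
{'time': np.float64(0.5), 'q': array([-1.307,  0.333,  0.04 ,  1.465, -0.013,  1.343, -0.059]), 'joint_vel': array([-0.   , -0.001,  0.001,  0.   ,  0.001, -0.   ,  0.   ]), 'tau': array([-2.0000e-03, -6.5775e+01,  1.3610e+00, -4.0552e+01,  1.6000e-02,
        4.0000e-03, -0.0000e+00]), 'ee_pos': array([0.231, 0.608, 0.231]), 'tool_rot': array([-0.   ,  0.18 ,  0.984, -0.   ]), 'contact_force': array([ 0.527, -0.94 ,  0.069]), 'wrist_torque': array([0.047, 0.004, 0.031]), 'gripper_force': np.float64(0.0), 'opening': np.float64(1.002)}
```

View pics/scene0.png

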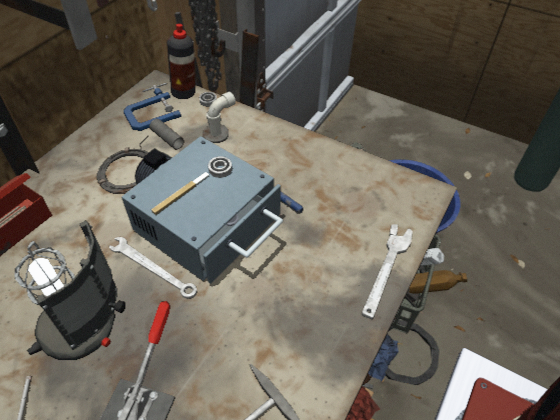

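View pics/top0.png

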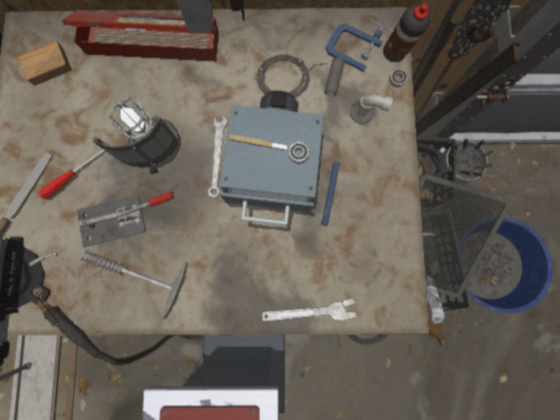

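Run:
```python
from h import *
for c in ["scene","top"]:
    W=np.load(c+"0.npy"); x,y,z=W[...,0],W[...,1],W[...,2]
    roi=(x>.5)&(x<.9)&(y>-.35)&(y<.05)
    m=(roi&(z>.104)&(z<.118)).astype(np.uint8); m=cv2.morphologyEx(m,cv2.MORPH_OPEN,np.ones((7,7)))
    P=W[m>0][:,:2].astype(np.float32); print(c,"top",cv2.minAreaRect(P),np.median(z[m>0]))
    h=roi&(z>.066)&(z<.093)&(x<.61)
    n,l,st,ce=cv2.connectedComponentsWithStats(h.astype(np.uint8))
    for i in range(1,n):
        if st[i,4]>25:
            Q=W[l==i]; print(c,"h",st[i],np.round(np.median(Q,0),3),np.round(Q.min(0),3),np.round(Q.max(0),3))
    print("uncovered by x<.575",np.round(np.percentile(W[h&(x<.575)],[5,50,95],axis=0),3) if (h&(x<.575)).any() else 0)
```

```text
scene top ((0.703582763671875, -0.15069818496704102), (0.2219022959470749, 0.20761290192604065), 82.83995056152344) 0.1105861076199045
scene h [265 184   9   7  42] [ 0.597 -0.245  0.08 ] [ 0.588 -0.247  0.067] [ 0.61  -0.243  0.092]
scene h [ 204  189   79   80 1134] [ 0.576 -0.124  0.084] [ 0.53  -0.242  0.066] [ 0.605 -0.027  0.093]
uncovered by x<.575 [[ 0.533 -0.231  0.073]
 [ 0.546 -0.154  0.084]
 [ 0.574 -0.079  0.088]]
top top ((0.7052935361862183, -0.15106943249702454), (0.21997253596782684, 0.20318123698234558), 83.05189514160156) 0.11086062648733852
top h [221 196  92  29 522] [ 0.565 -0.135  0.085] [ 0.533 -0.244  0.066] [ 0.6   -0.031  0.093]
uncovered by x<.575 [[ 0.536 -0.187  0.081]
 [ 0.547 -0.14   0.085]
 [ 0.573 -0.08   0.088]]
```

```bash
python3 -c "
import cv2
a=cv2.imread('pics/scene0.png')[130:290,100:320];b=cv2.imread('pics/top0.png')[90:240,190:350]
cv2.imwrite('pics/c0.png',cv2.hconcat([cv2.resize(a,(440,400)),cv2.resize(b,(360,400))]))"
```

```text
(no output)
```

View pics/c0.png

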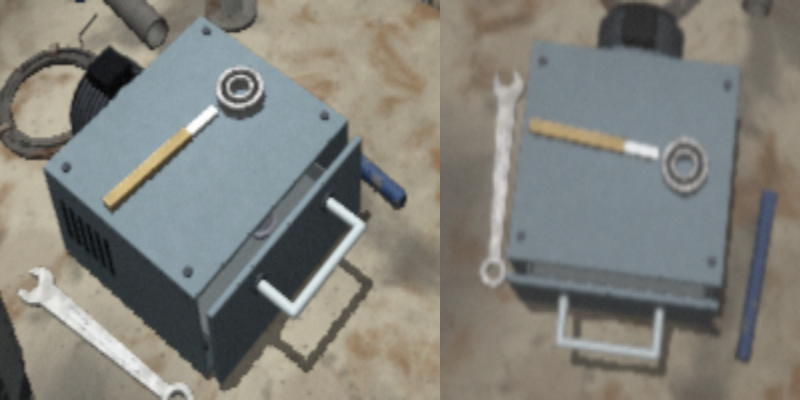

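```bash
cat >> h.py <<'E'
YAW=np.radians(-7.05); C=np.array([.7045,-.151])
U=np.array([[np.cos(YAW),np.sin(YAW)],[-np.sin(YAW),np.cos(YAW)]])
def tou(W): 
    r=W.copy(); r[...,:2]=(W[...,:2]-C)@U.T; return r
def tow(p): return np.array(p)@U+C
def dp(target, yaw):  # target TCP world; yaw: wanted world angle of tool y
    from scipy.spatial.transform import Rotation as R
    s=env.state(); w,x,y,z=s["tool_rot"]; M=R.from_quat([x,y,z,w]).as_matrix()
    a=np.arctan2(M[1,1],M[0,1]); r=(a-yaw+np.pi)%(2*np.pi)-np.pi
    print("t",s["time"],"pos",np.round(s["ee_pos"],3),"F",np.round(s["contact_force"],1),"open",np.round(s["opening"],2),"gf",s["gripper_force"])
    print("dp",np.round(M.T@(np.array(target)-s["ee_pos"]),4),"roll",round(r,3))
E
python3 - <<'E'
from h import *
for c in ["scene","top"]:
    V=tou(np.load(c+"0.npy")); x,y,z=V[...,0],V[...,1],V[...,2]
    b=(x<-.135)&(x>-.2)&(abs(y)<.035)&(z>.07)&(z<.1)
    Q=V[b]; print(c,"bar",len(Q),np.round(np.percentile(Q,[10,50,90],axis=0),4), "slope",np.polyfit(Q[:,1],Q[:,0],1))
    b=(x<-.09)&(x>-.14)&(abs(y)<.09)&(z>.097)&(z<.107)
    Q=V[b]; print(c,"panel top",len(Q),np.round(np.percentile(Q,[5,50,95],axis=0),4),)
    b=(x<-.135)&(x>-.2)&(abs(y)<.08)&(z>.07)&(z<.1); print("bar y ext",np.round(np.percentile(V[b][:,1],[1,99]),3))
h=tow([-.16,0]); print(h); dp([*h,.2],YAW)
h=tow([-.30,0]); print(h,np.hypot(*h))
E
```

```text
scene bar 185 [[-0.1696 -0.0282  0.0814]
 [-0.1662  0.0008  0.0842]
 [-0.1616  0.0276  0.0866]] slope [-0.01115402 -0.16605511]
scene panel top 433 [[-0.1224 -0.0804  0.0979]
 [-0.1192  0.0053  0.102 ]
 [-0.1029  0.0826  0.1049]]
bar y ext [-0.053  0.055]
top bar 127 [[-0.1661 -0.0271  0.082 ]
 [-0.1624 -0.0003  0.0847]
 [-0.1581  0.0278  0.0871]] slope [ 0.00054506 -0.16226674]
top panel top 297 [[-0.1188 -0.0813  0.099 ]
 [-0.1153 -0.0026  0.1022]
 [-0.1111  0.0808  0.1053]]
bar y ext [-0.054  0.054]
[ 0.54570969 -0.13136233]
t 0.5 pos [0.231 0.608 0.231] F [ 0.5 -0.9  0.1] open 1.0 gf 0.0
dp [-0.5568 -0.5791  0.0313] roll 1.331
[ 0.40676817 -0.11417936] 0.4224893769746948
```

Emit:
move_arm:
  dp:
    - [-0.557,-0.579,0.03]
    - [-0.557,-0.579,0.03]
    - [-0.557,-0.579,0.03]
    - [-0.557,-0.579,0.03]
    - [-0.557,-0.579,0.03]
    - [-0.557,-0.579,0.03]
    - [-0.557,-0.579,0.03]
    - [-0.557,-0.579,0.03]
  roll: [1.33,1.33,1.33,1.33,1.33,1.33,1.33,1.33]
  hand: [130,130,130,130,130,130,130,130]

```text
time: 1.17
ee_pos: [0.3618, 0.2993, 0.219]
tool_rot: [-0.0, 0.632, 0.775, 0.0]
contact_force: [-0.3, -0.2, 0.7]
opening: 0.49
gripper_force: 0.0
```

```bash
python3 -c "
from h import *
dp([*tow([-.163,0]),.2],YAW)"
```

```text
t 1.1667 pos [0.362 0.299 0.219] F [-0.3 -0.2  0.7] open 0.49 gf 0.0
dp [-0.4579  0.091   0.0187] roll 0.325
```

Emit:
move_arm:
  dp:
    - [-0.458,0.091,0.018]
    - [-0.458,0.091,0.018]
    - [-0.458,0.091,0.018]
    - [-0.458,0.091,0.018]
    - [-0.458,0.091,0.018]
    - [-0.458,0.091,0.018]
    - [-0.458,0.091,0.018]
    - [-0.458,0.091,0.018]
  roll: [0.325,0.325,0.325,0.325,0.325,0.325,0.325,0.325]
  hand: [130,130,130,130,130,130,130,130]

```text
time: 1.83
ee_pos: [0.4928, -0.0071, 0.2065]
tool_rot: [0.0, 0.747, 0.665, 0.001]
contact_force: [1.1, 0.9, -0.2]
opening: 0.493
gripper_force: 0.0
```

```bash
python3 -c "
from h import *
dp([*tow([-.163,0]),.2],YAW)"
```

```text
t 1.8333 pos [ 0.493 -0.007  0.206] F [ 1.1  0.9 -0.2] open 0.49 gf 0.0
dp [-0.1173  0.0641  0.0065] roll 0.006
```

Emit:
move_arm:
  dp:
    - [-0.117,0.064,0.006]
    - [-0.117,0.064,0.006]
    - [-0.117,0.064,0.006]
    - [-0.117,0.064,0.006]
    - [-0.117,0.064,0.006]
    - [-0.117,0.064,0.006]
  roll: [0.006,0.006,0.006,0.006,0.006,0.006]
  hand: [130,130,130,130,130,130]

```text
time: 2.33
ee_pos: [0.5421, -0.1291, 0.1999]
tool_rot: [-0.0, 0.75, 0.662, -0.0]
contact_force: [0.1, 0.9, 0.5]
opening: 0.493
gripper_force: 0.0
```

```bash
python3 -c "
from h import *
dp([*tow([-.163,0]),.061],YAW)"
```

```text
t 2.3333 pos [ 0.542 -0.129  0.2  ] F [0.1 0.9 0.5] open 0.49 gf 0.0
dp [-0.0017  0.0009  0.1389] roll -0.002
```

Emit:
move_arm:
  dp:
    - [-0.002,-0.002,0.04]
    - [-0.002,-0.002,0.08]
    - [-0.002,-0.002,0.11]
    - [-0.002,-0.002,0.139]
    - [-0.002,-0.002,0.139]
    - [-0.002,-0.002,0.139]
    - [-0.002,-0.002,0.139]
    - [-0.002,-0.002,0.139]
  roll: [0,0,0,0,0,0,0,0]
  hand: [130,130,130,130,130,130,230,255]

```text
time: 3.0
ee_pos: [0.5407, -0.1295, 0.0622]
tool_rot: [0.0, 0.749, 0.663, 0.001]
contact_force: [-0.4, 0.4, -0.3]
opening: 0.213
gripper_force: 0.0
```

Emit:
move_arm:
  dp:
    - [0,0,0]
    - [0,0,0]
    - [0,0,0]
    - [0,0,0]
  roll: [0,0,0,0]
  hand: [255,255,255,255]

```text
time: 3.33
ee_pos: [0.5412, -0.1298, 0.0624]
tool_rot: [0.0, 0.749, 0.663, 0.001]
contact_force: [-0.7, 3.0, 6.8]
opening: 0.091
gripper_force: 58.7
```

Emit:
move_arm:
  dp:
    - [0,-0.005,0]
    - [0,-0.02,0]
    - [0,-0.04,0]
    - [0,-0.06,0]
    - [0,-0.08,0]
    - [0,-0.1,0]
    - [0,-0.115,0]
    - [0,-0.12,0]
  roll: [0,0,0,0,0,0,0,0]
  hand: [255,255,255,255,255,255,255,255]

```text
time: 4.0
ee_pos: [0.4217, -0.115, 0.0624]
tool_rot: [0.001, 0.749, 0.662, 0.002]
contact_force: [7.2, 0.1, -0.9]
opening: 0.09
gripper_force: 60.7
```

Emit:
move_arm:
  dp:
    - [0,-0.003,0]
    - [0,-0.006,0]
    - [0,-0.009,0]
    - [0,-0.011,0]
    - [0,-0.011,0]
  roll: [0,0,0,0,0]
  hand: [255,255,255,255,255]

```text
time: 4.42
ee_pos: [0.4132, -0.114, 0.0624]
tool_rot: [0.002, 0.749, 0.663, 0.003]
contact_force: [10.6, 1.6, -4.1]
opening: 0.092
gripper_force: 60.5
```

```bash
python3 -c "
from h import *
dp([*tow([-.292,0]),.061],YAW)
print(tou(env.state()['ee_pos']))"
```

```text
t 4.4167 pos [ 0.413 -0.114  0.062] F [10.6  1.6 -4.1] open 0.09 gf 60.47266960144043
dp [-0.001   0.0016  0.0014] roll 0.001
[-0.29364357  0.00095316  0.06241464]
```

Emit:
move_arm:
  dp:
    - [0,-0.002,0]
    - [0,-0.004,0]
    - [0,-0.006,0]
    - [0,-0.006,0]
  roll: [0,0,0,0]
  hand: [255,255,255,255]

```text
time: 4.75
ee_pos: [0.4131, -0.114, 0.0628]
tool_rot: [0.008, 0.749, 0.663, 0.006]
contact_force: [47.1, -3.3, -52.8]
opening: 0.089
gripper_force: 57.8
```

Run:
```python
from h import *
dp([*tow([-.292,0]),.061],YAW)
for c in ["scene","top"]:
    im,d=cams.read_camera(c); cv2.imwrite(f"pics/{c}1.png",im[...,::-1]); W=pts(c,d); np.save(f"{c}1.npy",W); V=tou(W)
    for q in ["idler","pulley_top","pivot"]: find(c,q,V)
    x,y,z=V[...,0],V[...,1],V[...,2]
    b=(x<-.21)&(x>-.27)&(abs(y)<.1)&(z>.097)&(z<.107)
    Q=V[b]; print(c,"panel top",len(Q),np.round(np.percentile(Q,[5,50,95],axis=0),4))
a=cv2.imread('pics/scene1.png')[160:320,100:320];b=cv2.imread('pics/top1.png')[130:280,190:350]
cv2.imwrite('pics/c1.png',cv2.hconcat([cv2.resize(a,(440,400)),cv2.resize(b,(360,400))]))
```

```text
t 4.75 pos [ 0.413 -0.114  0.063] F [ 47.1  -3.3 -52.8] open 0.09 gf 57.75920212268829
dp [-0.0009  0.0017  0.0018] roll 0.002
scene idler 0.68 (244, 280) [-0.203  0.001  0.091]
scene pulley_top 0.85 (256, 257) [-0.157  0.013  0.025]
scene pivot 0.8 (249, 262) [-0.162  0.003  0.042]
scene panel top 268 [[-0.2523  0.0049  0.0985]
 [-0.2495  0.0521  0.102 ]
 [-0.2449  0.0946  0.1042]]
top idler 0.72 (234, 267) [-0.196 -0.012  0.096]
top pulley_top 0.56 (224, 270) [-0.163 -0.013  0.026]
top pivot 0.85 (215, 263) [-0.145  0.006  0.044]
top panel top 91 [[-0.2488 -0.0973  0.0993]
 [-0.2453 -0.0721  0.1018]
 [-0.2413 -0.0476  0.1042]]
```

View pics/c1.png

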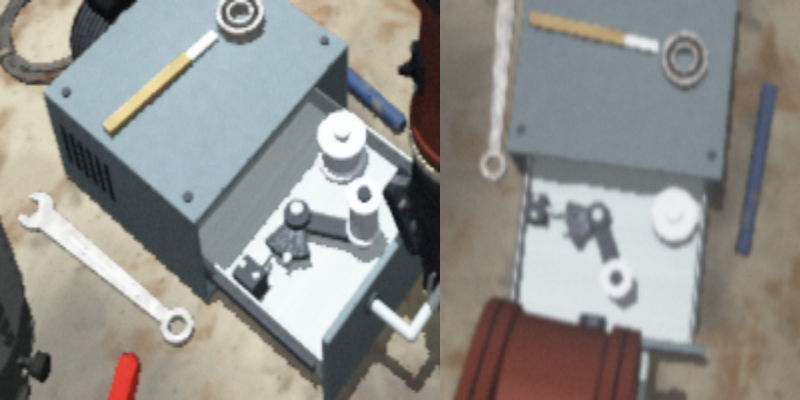

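Emit:
move_arm:
  dp:
    - [0,0.003,0]
    - [0,0.006,0]
    - [0,0.006,0]
    - [0,0.006,0]
    - [0,0.006,0]
    - [0,0.006,0]
  roll: [0,0,0,0,0,0]
  hand: [255,255,200,135,130,130]

```text
time: 5.65
ee_pos: [0.4094, -0.1144, 0.0609]
tool_rot: [-0.0, 0.749, 0.662, -0.0]
contact_force: [0.0, -0.1, 0.3]
opening: 0.494
gripper_force: 0.0
```

Run:
```python
from h import *
dp([*tow([-.292,0]),.2],YAW)
for c in ["scene","top"]:
    V=tou(np.load(c+"1.npy")); x,y,z=V[...,0],V[...,1],V[...,2]
    for n,b in {"idler":(x>-.235)&(x<-.15)&(y>-.05)&(y<.03)&(z>.083)&(z<.1),
              "pulley":(x>-.2)&(x<-.105)&(y>-.1)&(y<-.02)&(z>.06)&(z<.07),
              "pivot":(x>-.2)&(x<-.105)&(y>-.015)&(y<.05)&(z>.043)&(z<.07)}.items():
        Q=V[b]; print(c,n,len(Q),np.round(np.percentile(Q,[3,50,97],axis=0),3).tolist(),cv2.minEnclosingCircle(Q[:,:2].astype(np.float32)))
```

```text
t 5.65 pos [ 0.409 -0.114  0.061] F [ 0.  -0.1  0.3] open 0.49 gf 0.0
dp [-1.000e-04  5.300e-03 -1.391e-01] roll -0.0
scene idler 216 [[-0.211, -0.027, 0.087], [-0.198, -0.011, 0.091], [-0.183, 0.001, 0.096]] ((-0.19627262651920319, -0.01320914551615715), 0.01702738180756569)
scene pulley 171 [[-0.15, -0.086, 0.06], [-0.13, -0.065, 0.061], [-0.111, -0.046, 0.068]] ((-0.13029982149600983, -0.0653182715177536), 0.024080349132418633)
scene pivot 448 [[-0.196, -0.006, 0.043], [-0.152, 0.016, 0.046], [-0.13, 0.048, 0.061]] ((-0.16386249661445618, 0.02379518933594227), 0.04362599551677704)
top idler 159 [[-0.208, -0.027, 0.088], [-0.194, -0.014, 0.091], [-0.18, 0.001, 0.096]] ((-0.19341112673282623, -0.013582681305706501), 0.0163518488407135)
top pulley 153 [[-0.144, -0.086, 0.06], [-0.128, -0.067, 0.061], [-0.108, -0.046, 0.067]] ((-0.12783020734786987, -0.06615949422121048), 0.023526517674326897)
top pivot 258 [[-0.172, -0.004, 0.043], [-0.145, 0.016, 0.046], [-0.125, 0.048, 0.057]] ((-0.14837482571601868, 0.02042143978178501), 0.0359313040971756)
```

Emit:
move_arm:
  dp:
    - [0,0.003,-0.03]
    - [0,0.003,-0.065]
    - [0,0.003,-0.085]
    - [-0.02,0.02,-0.085]
    - [-0.04,0.06,-0.085]
    - [-0.06,0.1,-0.085]
    - [-0.06,0.1,-0.085]
    - [-0.06,0.1,-0.085]
  roll: [0,0,0,0,0,0,0,0]
  hand: [130,130,130,255,255,255,255,255]

```text
time: 6.32
ee_pos: [0.5032, -0.1881, 0.1452]
tool_rot: [0.001, 0.75, 0.662, -0.002]
contact_force: [-1.2, 0.5, -0.4]
opening: -0.0
gripper_force: 0.0
```

Run:
```python
from h import *
dp([*tow([-.197,-.060]),.06],YAW)
im,d=cams.read_camera("scene"); V=tou(pts("scene",d)); x,y,z=V[...,0],V[...,1],V[...,2]
cv2.imwrite('pics/s2.png',cv2.resize(im[120:320,120:380,::-1],(780,600)))
b=(x<-.21)&(x>-.27)&(abs(y)<.1)&(z>.097)&(z<.107); print(np.round(np.percentile(V[b],[5,50,95],axis=0),4))
```

```text
t 6.3167 pos [ 0.503 -0.188  0.145] F [-1.2  0.5 -0.4] open -0.0 gf 0.0
dp [ 0.0019 -0.0016  0.0852] roll -0.001
[[-0.2523 -0.0875  0.0983]
 [-0.2494  0.0091  0.1019]
 [-0.245   0.0917  0.1041]]
```

View pics/s2.png

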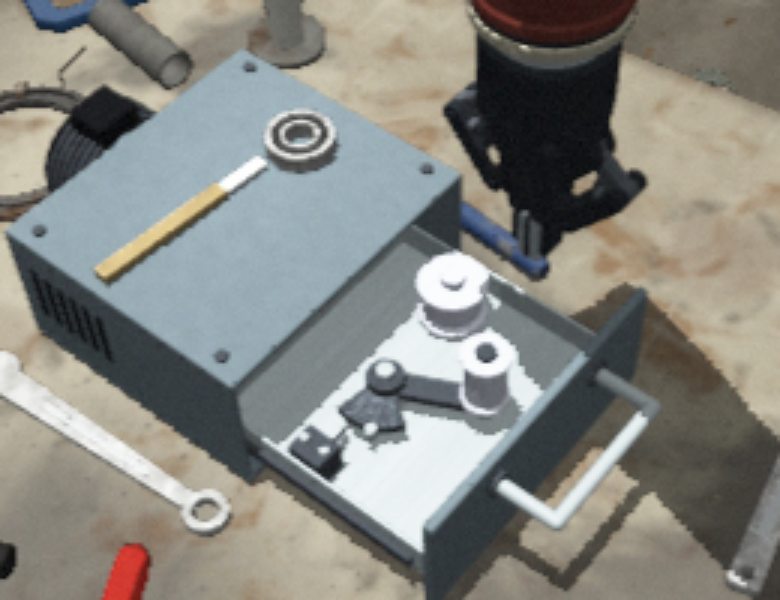

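Run:
```python
from h import *
t=env.state()["ee_pos"]; tu=tou(t)
for c in ["scene","top"]:
    im,d=cams.read_camera(c); V=tou(pts(c,d))-tu; V[...,2]+=0
    R=V.reshape(-1,3); R=R[(abs(R[:,0])<.09)&(abs(R[:,1])<.06)&(R[:,2]>-.02)&(R[:,2]<.12)]
    for z in np.arange(-.01,.12,.01):
        Q=R[(R[:,2]>=z)&(R[:,2]<z+.01)]
        if len(Q)>2: print(c,round(z,2),len(Q),"x",np.round(np.percentile(Q[:,0],[3,97]),3),"y",np.round(np.percentile(Q[:,1],[3,97]),3))
```

```text
scene 0.0 24 x [-0.012  0.009] y [0.006 0.012]
scene 0.01 60 x [-0.015  0.011] y [-0.005  0.012]
scene 0.02 65 x [-0.015  0.012] y [-0.003  0.011]
scene 0.03 43 x [-0.015  0.007] y [0.005 0.012]
scene 0.04 81 x [-0.027  0.024] y [0.006 0.014]
scene 0.05 198 x [-0.034  0.033] y [-0.01   0.014]
scene 0.06 142 x [-0.042  0.042] y [-0.005  0.017]
scene 0.07 187 x [-0.051  0.047] y [0.    0.018]
scene 0.08 239 x [-0.062  0.054] y [-0.001  0.017]
scene 0.09 335 x [-0.061  0.057] y [-0.009  0.02 ]
scene 0.1 204 x [-0.047  0.036] y [-0.004  0.02 ]
scene 0.11 87 x [-0.043 -0.017] y [-0.006  0.012]
```

Emit:
move_arm:
  dp:
    - [0.002,-0.002,0.03]
    - [0.002,-0.002,0.06]
    - [0.002,-0.002,0.085]
    - [0.002,-0.002,0.085]
    - [0.01,-0.002,0.085]
    - [0.018,-0.002,0.085]
    - [0.025,-0.002,0.085]
    - [0.025,-0.002,0.085]
  roll: [0,0,0,0,0,0,0,0]
  hand: [255,255,255,255,255,255,255,255]

```text
time: 7.13
ee_pos: [0.5042, -0.1603, 0.0628]
tool_rot: [0.001, 0.749, 0.663, 0.001]
contact_force: [-1.4, -6.6, 0.7]
opening: -0.002
gripper_force: 3.0
```

Emit:
move_arm:
  dp:
    - [0.005,0,0]
    - [0.01,0,0]
    - [0.016,0,0]
    - [0.022,0,0]
    - [0.028,0,0]
    - [0.034,0,0]
    - [0.039,0,0]
    - [0.039,0,0]
  roll: [0,0,0,0,0,0,0,0]
  hand: [255,255,255,255,255,255,255,255]

```text
time: 7.8
ee_pos: [0.5086, -0.1236, 0.0627]
tool_rot: [0.002, 0.749, 0.662, 0.0]
contact_force: [-1.9, -9.8, 0.8]
opening: 0.001
gripper_force: 5.2
```

```bash
cat > a.py <<'E'
from h import *
import sys
n=sys.argv[1]
s=env.state(); print("tcp u",np.round(tou(s["ee_pos"]),4),"F u",np.round(U@s["contact_force"][:2],1),s["contact_force"][2],s["time"])
for c in ["scene","top"]:
    im,d=cams.read_camera(c); cv2.imwrite(f"pics/{c}{n}.png",im[...,::-1]); V=tou(pts(c,d)); x,y,z=V[...,0],V[...,1],V[...,2]
    b=(x>-.235)&(x<-.15)&(y>s_y if False else y>tou(s["ee_pos"])[1]+.011)&(y<.08)&(z>.083)&(z<.097); Q=V[b]
    if len(Q)>5:
        ce,r=cv2.minEnclosingCircle(Q[:,:2].astype(np.float32)); print(c,len(Q),np.round(ce,4),round(r,4),"a=",.45+np.arcsin(np.clip((ce[1]-.0148)/.065,-1,1)))
    find(c,"idler",V)
    b=(x<-.21)&(x>-.27)&(abs(y)<.1)&(z>.097)&(z<.107); print("panel",np.round(np.percentile(V[b],[50],axis=0),4))
a=cv2.imread(f'pics/scene{n}.png')[160:320,100:320];b=cv2.imread(f'pics/top{n}.png')[130:280,190:350]
cv2.imwrite(f'pics/c{n}.png',cv2.hconcat([cv2.resize(a,(440,400)),cv2.resize(b,(360,400))]))
E
python3 a.py 3
```

```text
tcp u [-0.1978  0.0032  0.0627] F u [-0.6 -9.9] 0.8090454936773603 7.8
scene 238 [-0.2011  0.0301] 0.0175 a= 0.6878569647280706
scene idler 0.74 (258, 269) [-0.205  0.036  0.089]
panel [[-0.2493  0.0099  0.102 ]]
panel [[-0.2453 -0.0567  0.1023]]
```

View pics/c3.png

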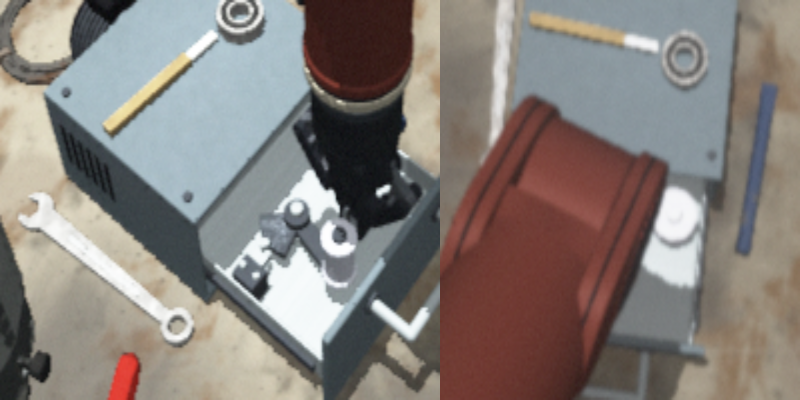

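Emit:
move_arm:
  dp:
    - [0.002,0,0]
    - [0.004,0,0]
    - [0.006,0,0]
    - [0.006,0,0]
    - [0.006,0,0]
    - [0.006,0,0]
  roll: [0,0,0,0,0,0]
  hand: [255,255,255,255,255,255]

```text
time: 8.5
ee_pos: [0.5091, -0.1188, 0.0627]
tool_rot: [0.002, 0.75, 0.662, 0.0]
contact_force: [-1.7, -11.3, 1.2]
opening: -0.005
gripper_force: 5.6
```

```bash
python3 a.py 4
```

```text
tcp u [-0.1979  0.008   0.0627] F u [ -0.3 -11.4] 1.2218502969915228 8.5
scene 226 [-0.2003  0.0345] 0.0173 a= 0.7572013547446905
scene idler 0.71 (262, 266) [nan nan nan]
scene idler 0.41 (193, 174) [0.016 0.047 0.119]
panel [[-0.2494  0.0118  0.1018]]
panel [[-0.2453 -0.0523  0.1025]]
```

```bash
python3 -c "
from bench import env
print(env.finish_job())"
```

```text
the job is handed in; nothing more can be done
None
```

The tray is pulled out to its stop, and the closed fingers hold the roller to the left at an arm angle of about 0.76 rad, past the pawl (which clicks by 0.6), pressing with about 11 N; the job was handed in at about 8.6 s with the tools and parts not touched.

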